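# Click the battery module into its push-push charging dock

## Task

Stand the battery module in the slot of the charging dock and click it home, so that it stays locked down when you let go. The dock has a push-push latch whose present state cannot be seen: give the module at least one full click even if it already seems to sit low, feel where it comes to rest, and click again if it has come up instead of staying down. Push gently, do not tip the module over, and leave the other things on the bench alone.

Things in the scene. Friction and masses are not known exactly. Their poses are not given: they have to be found in the camera images.
- battery_module: black upright battery module, 32 (its x) x 48 (its y) x 90 mm (z), about 0.15 kg, standing loose on the bench; origin at the centre of its underside, z up
- module_top (a point): centre of the module's flat top face, 90 mm above its underside; push here
- dock: grey charging dock fixed to the bench, 100 (its x) x 96 (its y) x 62 mm high, with one upright slot in the middle of its top, 36 (dock x) x 52 mm (dock y); the module goes in upright, long side along the slot's long side, either way round. Origin at the centre of its underside, z up. Loading it with more than 25 N, through the module or directly, spoils it
- dock_mouth (a point): centre of the slot's mouth at the top of the dock, 62 mm above its origin; the rim is bevelled 4 mm all round. Deep inside, a sprung push-push carriage carries the module; empty at the start, it may be up or locked down
- rest_up (a point): fixed point of the dock, 30 mm above its origin: where the module's underside stands when the carriage is up (module top then 120 mm above the bench). The carriage gives way only to a push of more than about 4 N on the module
- rest_locked (a point): fixed point of the dock, 24 mm above its origin: where the module's underside stands when the carriage is locked down (module top then 114 mm above the bench)
- stroke_end (a point): fixed point of the dock, 16 mm above its origin: the module's underside at the end of the stroke, a firm rubber stop, reached with a push of about 10 N. A push to within 1 mm of it clicks the latch over when let go (up becomes locked, locked becomes up); one that ends 3 mm or more short of it changes nothing
- tape_measure: bystander: white square tape rule lying flat, 78 x 81 x 34 mm; origin at the centre of its underside
- nose_cone: bystander: dark green rocket nose cone lying on its side, 83 x 51 x 52 mm; origin at the centre of its underside
- blue_cap: bystander: round printed cap, 42 mm across and 24 mm high; origin at the centre of its underside

How it is judged:
On the way:
1. the module, in the dock's slot, is pushed down to a full click (z of battery_module in the frame of dock below 0.0178 m and horizontal distance between battery_module and dock below 0.006 m), for 0.04 s.
At the end, for the whole second after the job is handed in: the module stands upright in the slot (within 6 mm of its axis and 0.1 rad of upright), at rest and let go, locked down: its underside 24 mm (within 3 mm) above the dock's underside (z of battery_module in the frame of dock between 0.021 and 0.027 m and horizontal distance between battery_module and dock below 0.006 m and angle between battery_module's own z axis and vertical below 0.1 rad and linear speed of battery_module below 0.02 m/s); the robot touches nothing.
It fails at once if the module loads the dock with more than 25 N (contact force between battery_module and dock above 25 N).
It fails at once if the robot pushes on the dock itself with more than 25 N (contact force between any of the fingers, the arm and dock above 25 N).
It fails at once if the module is tipped over (angle between battery_module's own z axis and vertical above 0.7 rad).
It fails at once if a bystander is moved by more than 3 cm (distance of any of tape_measure, nose_cone, blue_cap from where it was at the start of the episode above 0.03 m).
It also fails if it takes over 58 s, if anything falls off the work surface, if the arm or the gripper's body presses on something with over 40 N, if the wrist force passes 120 N, or if a joint passes its speed limit or range.

## Robot

A 6-joint arm with a two-finger parallel gripper is mounted at the origin on a cart in front of the work surface, level with it; the furniture and walls round the work are solid. World frame = base frame: x ahead of the robot, y to its left, z up, the work surface at z = 0. Lengths are in m, angles in rad, forces in N, time in s.
With the tool pointing down it reaches from about 0.275 to 0.75 m from the base axis. Payload 10.2 kg.
Tool frame: the origin (TCP) lies midway between the tips of the shut fingers; the grasp point (between the pads) lies 19 mm behind it; z points along the fingers, y is the line along which they close (so a half turn about z gives the same grasp; the last joint's range is limited). The gripper opens to 88 mm and grips with 3 to 60 N. Pads are 18 mm wide; open, the fingers measure 123 mm over their backs; the gripper's body (75 mm by 187 mm) begins 45 mm behind the grasp point.
Start: joints at [-1.41, 0.313, 1.498, -0, 1.331, -0.223], TCP at [0.197, -0.487, 0.213] pointing down, gripper open.
Joint ranges: [-2.94, 2.94], [-0.97, 2.17], [0.19, 2.56], [-1.23, 4.37], [0.02, 3.11], [-2.88, 2.88]. Speed limits (rad/s): [2.39, 2.39, 3.01, 3.14, 3.14, 3.14].

## Interface

Orientations are given as a rotation vector (axis times angle).
In Python, from workcell import arm, viewer, finder gives the robot as it stands.
- The arm moves only by the tool play_rows, never from a script. Its argument "commands" is a list that holds one entry, the list of rows, each a list of 4 numbers: the shift along the world's x, y, z in m, then the turn about the world's z in degrees. In form: [[[x, y, z, yaw], ...]]. A call has 1 to 8 rows; each row shifts and turns the commanded pose from where the row before left it; what a row does not reach is not made up. A row lasts 1/12 s, in which the tool goes at most 41.7 mm and 7.16 degrees, less where a joint would pass 70% of its speed; a pose out of reach is approached as far as the arm can. A call with a gripper value outside its range is refused whole. "jaw" is the gripper's target within -1 to 1 (shut at 1, half-way at 0, fully open at -1), set as the call begins (left out, the last holds). The fingers move at their own pace and stop on an object; the grip force is fixed at half the most. Time passes only in rows, so rows that do not move let the fingers close. It gives the time, the measured TCP pose, the force, the opening and the grip force at its end, in the units of the state.
- arm.get_obs(): the state, without advancing time (a new reading comes with each control period).
- viewer.capture(name): name is "side" or "top"; returns a dict with "image" (400x640x3 uint8, red, green, blue), "fx", "fy", "cx", "cy" (pixels), "distortion" ([k1, k2, p1, p2, k3] as OpenCV has them; the pictures are not rectified), "R" (3x3) and "t" (3): a world point X has camera coordinates R X + t. Camera axes: x right, y down, z forward; pixel columns grow to the right and rows downward; lengths in m; the calibration is good to about 2 mm. A picture is of the moment at which its call begins. There is no depth.
- arm.close_job(): hands the job in; it is judged then, once.
Trained networks look in a picture, given as the dict that the camera call returned (one of the last four; its "shot" number tells which), for a name from the list of things; names that differ only in an ending like _2 or _b are one class to them, and where a whole thing is asked for, a point or a joint stands for the part that bears it (a point fixed in the world has none). Each returns a list of dicts, best first, with "confidence" (0 to 1); they miss things now and then, are a little off and sometimes report something else, mostly with a low value. They report only what shows in the picture. A call takes as long as a camera call.
- finder.recognise(picture, query): "xyz" ([x, y, z] in m, in the coordinates of the camera as it stood for that picture, good to about 4 mm: the middle of the surface that is visible of it).
- finder.silhouettes(picture, query): "mask" (400x640 bool, what is visible of it).
The state is a dict: "t": time; "qpos": joint angles; "qd": joint speeds; "joint_torque": joint torques, N m; "tool_pos": TCP position; "orientation": TCP orientation; "contact_force": force on the tool from outside, world axes, zero at the start; "ft_torque": the same for the moment, N m; "gripper_width": opening from 0.0 (shut) to 1.0 (fully open); "finger_force": force on a finger pad.
Only numpy, scipy, OpenCV 4.12 (cv2) and the standard library are available. Lean on these libraries where they do the work, as an engineer would, in place of code of your own. Each camera call takes 0.05 s, during which the arm holds its last target. There are 200 camera calls.

## Working session

There is one attempt and no reset: what is moved stays moved. The work goes in short steps, Python scripts to look and compute and a tool call to move; the robot and the scene stay as the last step left them, time stands still between calls to the robot, and variables do not carry over. Pictures are saved under pics/ and viewed, at most 10 in all, crops included, and the job is handed in when it is done.

Besides the shell and the picture viewer there is one more tool, called after "Call:" in YAML: its name, and indented under it one key for each argument. play_rows: Moves the arm, as the interface text tells. Its arguments: {"type":"object","properties":{"commands":{"type":"array","items":{"type":"array","items":{"type":"array","items":{"type":"number"}}}},"jaw":{"type":"number"}},"required":["commands"]}

```bash
mkdir -p pics
cat > h.py <<'E'
import numpy as np, cv2
from workcell import arm, viewer, finder
def world(p,c): return np.array(p['R']).T@(np.array(c)-np.array(p['t']))
def K(p): return np.array([[p['fx'],0,p['cx']],[0,p['fy'],p['cy']],[0,0,1.]])
def ray(p,uv,z):
    n=cv2.undistortPoints(np.array(uv,float).reshape(-1,1,2),K(p),np.array(p['distortion'],float)).reshape(-1,2)
    R=np.array(p['R']);o=-R.T@np.array(p['t']);d=np.c_[n,np.ones(len(n))]@R
    return o+d*((z-o[2])/d[:,2])[:,None]
def proj(p,X):
    return cv2.projectPoints(np.array(X,float).reshape(-1,1,3),cv2.Rodrigues(np.array(p['R'],float))[0],np.array(p['t'],float),K(p),np.array(p['distortion'],float))[0].reshape(-1,2)
def save(p,f): cv2.imwrite('pics/'+f,p['image'][:,:,::-1])
E
python3 - <<'E'
from h import *
o=arm.get_obs();print(o['t'],o['tool_pos'],o['orientation'],o['contact_force'],o['gripper_width'])
ims=[]
for c in('top','side'):
    p=viewer.capture(c);ims.append(p['image'])
    print(c,-np.array(p['R']).T@p['t'])
    for q in('battery_module','dock','tape_measure','nose_cone','blue_cap'):
        for r in finder.recognise(p,q)[:2]: print(q,r['confidence'],world(p,r['xyz']).round(4),proj(p,world(p,r['xyz'])).round())
        if q in('battery_module','dock'):
            for r in finder.silhouettes(p,q)[:1]:
                m=r['mask'].astype(np.uint8);cn=max(cv2.findContours(m,0,2)[0],key=cv2.contourArea)
                print(' poly',cv2.approxPolyDP(cn,2.5,True).reshape(-1,2).tolist())
    save(p,c+'1.png')
E
```

```text
0.0 [ 0.19652692 -0.48653278  0.21235887] [-3.08266132e+00 -5.99010030e-01 -2.17651744e-05] [ 0.23667711 -0.42174692 -0.42628008] 0.9993935620314374
top [ 0.3856294  -0.03060784  1.39129099]
battery_module 0.71 [ 0.4682 -0.1941  0.0933] [[377. 260.]]
 poly [[387, 253], [383, 251], [369, 257], [370, 268], [387, 263]]
dock 0.7 [0.4922 0.0136 0.0643] [[296. 252.]]
 poly [[281, 231], [275, 269], [309, 274], [315, 238]]
tape_measure 0.92 [0.6509 0.2498 0.0372] [[207. 195.]]
nose_cone 0.83 [ 0.512  -0.3668  0.0346] [[439. 244.]]
blue_cap 0.63 [0.7274 0.0347 0.0117] [[288. 169.]]
side [0.10828326 0.91329384 0.5144925 ]
 poly [[368, 192], [366, 219], [372, 220], [374, 194]]
dock 0.7 [0.4821 0.0478 0.0526] [[336. 235.]]
 poly [[317, 226], [315, 244], [344, 255], [359, 243], [359, 224], [332, 218]]
blue_cap 0.75 [0.482  0.0513 0.0543] [[336. 235.]]
blue_cap 0.71 [0.7264 0.0437 0.0201] [[263. 229.]]
```

Run:
```python
import cv2
a=cv2.imread('pics/top1.png')[200:300,240:440];b=cv2.imread('pics/side1.png')[160:280,270:430]
cv2.imwrite('pics/tc.png',cv2.resize(a,None,fx=4,fy=4,interpolation=cv2.INTER_CUBIC));cv2.imwrite('pics/sc.png',cv2.resize(b,None,fx=5,fy=5,interpolation=cv2.INTER_CUBIC))
```

```text
(no output)
```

View pics/tc.png

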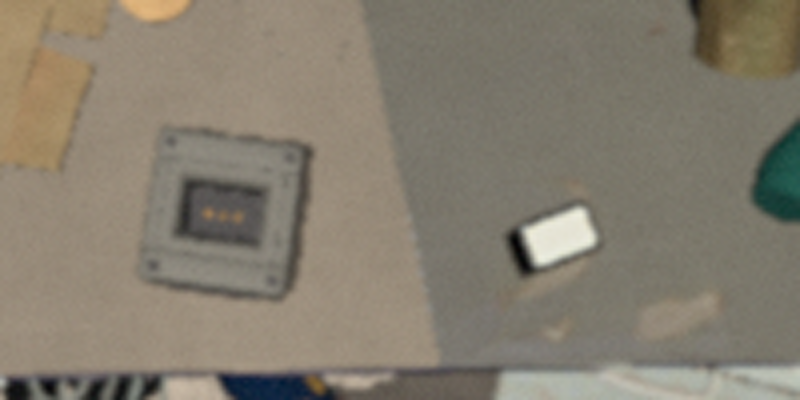

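View pics/sc.png

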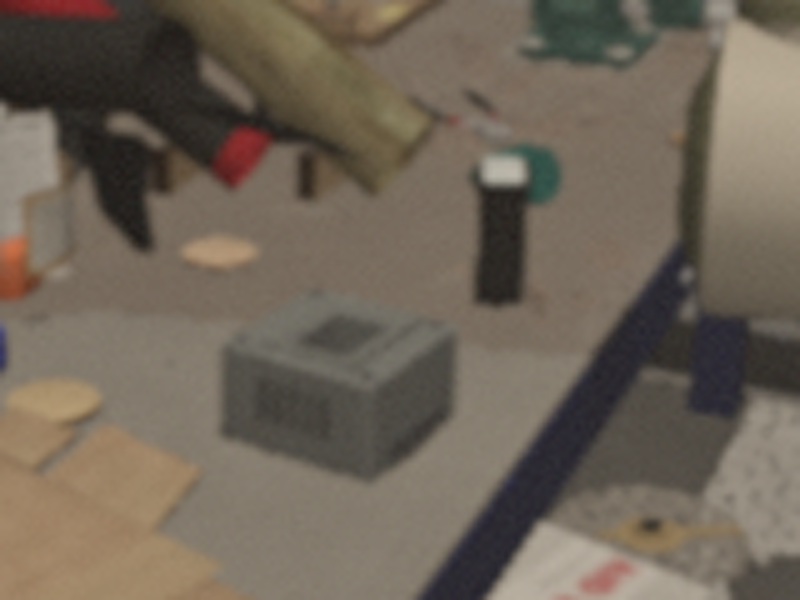

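View pics/top1.png

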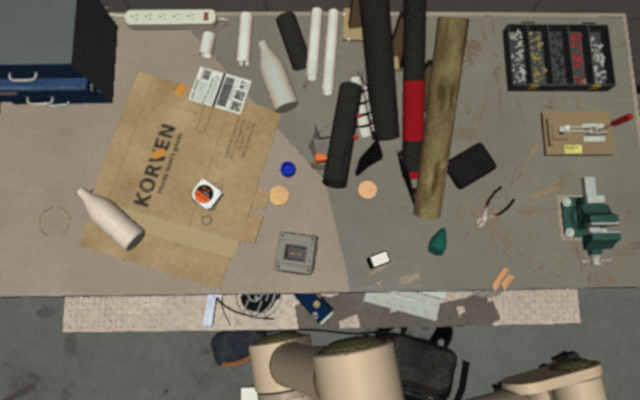

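The module's white top is at about (379.5, 259.5) in the top picture, with its long side running up and to the right. The dock's slot is at about (296, 253), with its long side close to world y. Next I'll fit both rectangles in world coordinates.

```bash
cat >> h.py <<'E'
def rect(p,mask,z,f=4):
    # mask on f-times upsampled image -> world rect at height z
    cn=max(cv2.findContours(mask.astype(np.uint8),0,cv2.CHAIN_APPROX_NONE)[0],key=cv2.contourArea).reshape(-1,2)
    w=ray(p,(cn+.5)/f-.5,z)[:,:2]
    (c,s,a)=cv2.minAreaRect((w*1000).astype(np.float32))
    return np.round(c,1),np.round(s,1),round(a,1)
E
python3 - <<'E'
from h import *
p=viewer.capture('top');g=cv2.cvtColor(p['image'],cv2.COLOR_RGB2GRAY)
G=cv2.resize(g,None,fx=4,fy=4,interpolation=cv2.INTER_CUBIC)
def box(m,u0,v0,u1,v1):
    k=np.zeros_like(m);k[v0*4:v1*4,u0*4:u1*4]=m[v0*4:v1*4,u0*4:u1*4];return k
print(g[253:266,366:394]); print(g[240:266:1,280:316])
print('mod',rect(p,box(G>160,362,245,395,275),.09))
for r in finder.silhouettes(p,'dock')[:1]: print('dock',rect(p,r['mask'],.062,1))
E
```

```text
[[118 120 117 115 116 116 116 109 104 100 101 100 119 148 165 195 211 226
  229 226 186 127 110 116 117 120 120 116]
 [116 119 117 115 113 108 100  94  96 115 140 158 184 209 219 227 230 230
  231 226 196 139 108 115 118 119 119 117]
 [117 118 114 109 105  99  99 116 147 181 206 217 224 228 229 227 229 226
  227 228 209 159 111 109 115 116 120 117]
 [118 112 101  92 111 137 158 181 208 225 228 229 228 230 226 228 226 225
  227 226 222 184 132 108 112 122 118 116]
 [108  92  72  76 130 185 213 226 227 229 230 229 227 227 226 226 225 225
  225 228 225 206 159 112 111 121 118 117]
 [ 96  63  33  48 117 182 227 232 228 227 227 227 226 225 226 225 226 226
  225 228 230 224 184 128 111 117 120 119]
 [ 83  44   9  29  93 168 219 230 227 226 226 225 226 226 227 228 226 226
  227 228 230 228 195 135 112 118 121 118]
 [ 92  50  10  18  73 150 207 229 227 226 228 227 227 227 226 228 227 230
  229 231 228 224 187 126 103 115 120 120]
 [103  61  17  11  49 115 183 224 230 226 228 226 227 229 227 230 229 230
  228 221 209 188 147 103 100 115 120 123]
 [107  71  37   6  28  86 159 214 229 227 228 2
[... 3711 characters left out ...]
26 129 132 126 126 127 132 133 134 135 137 136 131 130 129 130
  132 128 126 120 121 114 112 122 130 139 130 129 129 124 100  75  83 108]
 [125 127 123 124 122 119 117 118 119 127 128 128 128 128 131 130 135 134
  135 136 132 132 133 130 127 134 135 134 133 134 133 116  95  78  79 110]
 [131 132 132 129 131 126 126 126 124 123 121 119 120 124 125 123 124 128
  129 130 133 131 134 131 132 134 130 132 130 132 130 114  89  71  91 120]
 [128 134 132 137 134 134 133 131 131 128 128 125 124 127 124 124 120 123
  122 124 123 126 125 124 127 129 126 126 120 123 123 111  83  79 102 128]]
mod (array([ 471.4, -200.2]), array([26.7, 42.8]), 20.3)
dock (array([489.7,  14.6]), array([ 98.2, 105.9]), 81.8)
```

Run:
```python
from h import *
p=viewer.capture('top');g=cv2.cvtColor(p['image'],cv2.COLOR_RGB2GRAY)
G=cv2.resize(g,None,fx=4,fy=4,interpolation=cv2.INTER_CUBIC)
def box(m,u0,v0,u1,v1):
    k=np.zeros_like(m);k[v0*4:v1*4,u0*4:u1*4]=m[v0*4:v1*4,u0*4:u1*4];return k
for th in(105,112,118): print('slot',rect(p,box(G<th,281,241,308,264),.062))
# outer top face from brightness
m=box((G>112)&(G<145),274,230,315,275)
m=cv2.morphologyEx(m.astype(np.uint8),cv2.MORPH_OPEN,np.ones((9,9)))
print('top',rect(p,m,.062))
r=finder.recognise(p,'battery_module')
o=arm.get_obs();R=cv2.Rodrigues(np.array(o['orientation']))[0];print(R.round(3)) # tool y axis heading
print('tool y heading',np.degrees(np.arctan2(R[1,1],R[0,1])))
# model overlay
def fr(c,yaw,sx,sy,z):
    a=np.radians(yaw);Q=np.array([[np.cos(a),-np.sin(a)],[np.sin(a),np.cos(a)]])
    return np.c_[np.array([[-1,-1],[1,-1],[1,1],[-1,1]])*[sx/2,sy/2]@Q.T+c,np.full(4,z)]
def draw(p,im,X,f,o,col):cv2.polylines(im,[(((proj(p,X)-o+.5)*f)).astype(int)],1,col,1)
s=viewer.capture('side')
out=[]
for q,o,(w,h),f in((p,np.array([265,225]),(135,55),5),(s,np.array([300,180]),(100,85),6)):
    im=cv2.resize(q['image'][o[1]:o[1]+h,o[0]:o[0]+w,::-1],None,fx=f,fy=f,interpolation=cv2.INTER_CUBIC)
    for z in(0,.09):draw(q,im,fr([.4714,-.2002],20.3,.032,.048,z),f,o,(0,0,255))
    for z in(0,.062):draw(q,im,fr([.4897,.0146],-8.2,.1,.096,z),f,o,(0,255,0))
    draw(q,im,fr([.4897,.0146],-8.2,.036,.052,.062),f,o,(0,255,255))
    out.append(im)
cv2.imwrite('pics/o1.png',out[0]);cv2.imwrite('pics/o2.png',out[1])
```

```text
slot (array([492. ,  16.1]), array([57.3, 41.7]), 81.3)
slot (array([492.1,  16.1]), array([59.3, 43. ]), 81.3)
slot (array([492.1,  15.9]), array([60.8, 44.4]), 81.1)
top (array([496.2,  19.1]), array([104.2, 111.3]), 89.2)
[[ 0.927  0.374 -0.   ]
 [ 0.374 -0.927  0.   ]
 [-0.    -0.    -1.   ]]
tool y heading -68.00923383228591
```

View pics/o1.png

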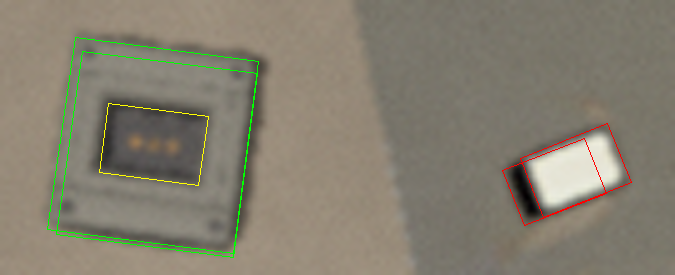

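View pics/o2.png

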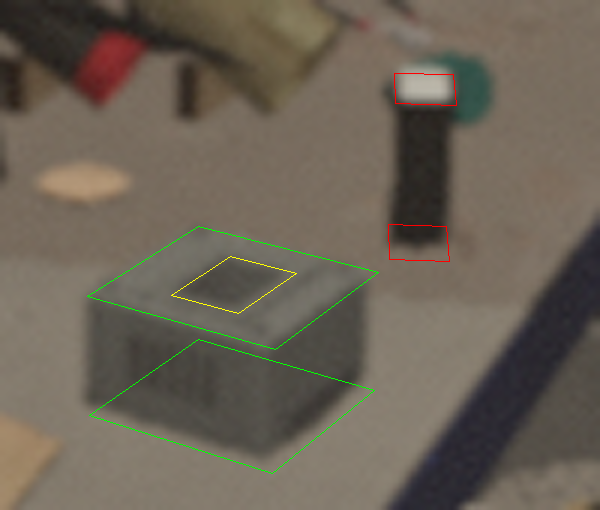

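Using slot (0.492, 0.016) yaw −8.8° and module (0.471, −0.200) yaw 20.3°; the overlays agree to about 2 mm. Now the approach.

Call:
play_rows:
  commands:
    - [[0.022, 0.022, 0, 7], [0.022, 0.022, 0, 7], [0.022, 0.022, 0, 7], [0.022, 0.022, 0, 7], [0.022, 0.022, 0, 7], [0.022, 0.022, 0, 7], [0.022, 0.022, 0, 7], [0.022, 0.022, 0, 7]]
  jaw: -1

```text
t: 1.72
tool_pos: [0.3735, -0.3096, 0.2131]
orientation: [2.436, 1.984, -0.0]
contact_force: [0.7, -0.3, -0.0]
gripper_width: 0.999
finger_force: 0.0
```

Call:
play_rows:
  commands:
    - [[0.022, 0.022, 0, 7], [0.022, 0.022, 0, 7], [0.022, 0.022, 0, 7], [0.022, 0.022, 0, 7], [0.011, 0.022, 0, 4.3], [0, 0, 0, 0], [0, 0, 0, 0]]

```text
t: 2.3
tool_pos: [0.4718, -0.2001, 0.2129]
orientation: [-1.794, -2.579, 0.0]
contact_force: [-1.0, -0.8, 0.4]
gripper_width: 0.995
finger_force: 0.0
```

Call:
play_rows:
  commands:
    - [[0, 0, -0.03, 0], [0, 0, -0.03, 0], [0, 0, -0.03, 0], [0, 0, -0.03, 0], [0, 0, -0.02, 0], [0, 0, -0.008, 0], [0, 0, 0, 0]]

```text
t: 2.88
tool_pos: [0.4705, -0.2012, 0.0637]
orientation: [-1.796, -2.574, 0.0]
contact_force: [0.5, 0.8, -0.3]
gripper_width: 0.996
finger_force: 0.0
```

Call:
play_rows:
  commands:
    - [[0, 0, 0, 0], [0, 0, 0, 0], [0, 0, 0, 0], [0, 0, 0, 0], [0, 0, 0, 0], [0, 0, 0, 0], [0, 0, 0, 0], [0, 0, 0, 0]]
  jaw: 1

```text
t: 3.55
tool_pos: [0.4716, -0.2008, 0.065]
orientation: [1.795, 2.578, -0.0]
contact_force: [0.3, 0.2, -0.1]
gripper_width: 0.42
finger_force: 0.0
```

Call:
play_rows:
  commands:
    - [[0, 0, 0, 0], [0, 0, 0, 0], [0, 0, 0, 0], [0, 0, 0, 0]]

```text
t: 3.88
tool_pos: [0.4716, -0.2008, 0.0649]
orientation: [-1.795, -2.578, 0.0]
contact_force: [0.5, -0.3, 0.4]
gripper_width: 0.114
finger_force: 0.0
```

Run:
```python
from h import *
p=viewer.capture('side');t=viewer.capture('top')
print(arm.get_obs()['gripper_width'],arm.get_obs()['finger_force'])
im=np.vstack([cv2.resize(q['image'][v:v+60,u:u+160,::-1],None,fx=5,fy=5,interpolation=cv2.INTER_CUBIC) for q,u,v in((p,300,165),(t,300,230))])
cv2.imwrite('pics/g.png',im)
for q in(p,t):
    for r in finder.recognise(q,'battery_module'):print(r['confidence'],world(q,r['xyz']))
```

```text
0.025689951103587925 0.0
0.83 [ 0.46262196 -0.17990129  0.0546477 ]
0.67 [0.49191844 0.01728525 0.05689632]
```

View pics/g.png

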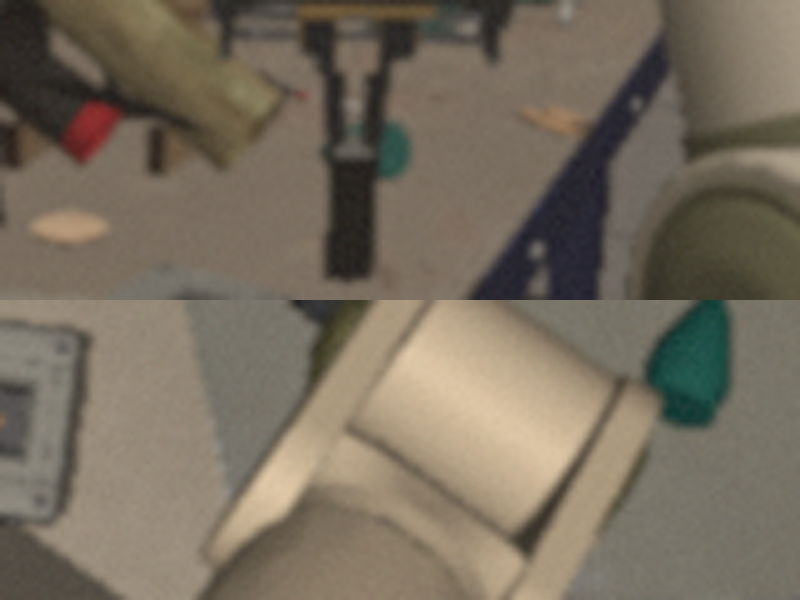

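The fingers are shut behind the module as seen from the side camera, so they missed it. I'll compare projections of the TCP and the module.

Run:
```python
from h import *
p=viewer.capture('side');o=arm.get_obs();tp=np.array(o['tool_pos'])
print('tcp',tp,o['gripper_width'],'px',proj(p,[tp,tp+[0,0,.02],tp+[0,0,.06]]).round(1).tolist())
print('old module base/top px',proj(p,[[.4714,-.2002,0],[.4714,-.2002,.09]]).round(1).tolist())
for r in finder.silhouettes(p,'battery_module')[:1]:
    m=r['mask'].astype(np.uint8);print(r['confidence'],cv2.boundingRect(m),m.sum())
    cn=max(cv2.findContours(m,0,2)[0],key=cv2.contourArea);print(cv2.approxPolyDP(cn,1,True).reshape(-1,2).tolist())
g=cv2.cvtColor(p['image'],cv2.COLOR_RGB2GRAY);print(g[176:224:1,362:380])
```

```text
tcp [ 0.47157141 -0.20082581  0.06491501] 0.005353699527878301 px [[370.0, 201.6], [370.3, 195.8], [370.7, 184.0]]
old module base/top px [[369.3, 220.0], [370.3, 194.4]]
0.59 (365, 194, 11, 29) 261
[[368, 194], [366, 199], [365, 220], [371, 222], [373, 221], [375, 214], [374, 195]]
[[ 92  79  75  61  48  48  73  99 110 111 108  90  61  47  49  59  69  75]
 [103  93  89  77  54  54  83 105 110 114 108  89  58  41  56  82  95 102]
 [100  86  81  68  50  56  84 102 106 109 100  85  55  41  66  93 107 112]
 [105  88  67  59  43  50  66  79  84  85  80  66  51  49  72  99 113 117]
 [111  99  85  64  44  41  47  49  53  56  51  46  42  57  84 104 113 117]
 [113 110 104  82  55  43  41  40  41  37  41  40  39  59  92 112 113 114]
 [114 113 109  91  64  45  40  42  49  47  43  39  41  63  94 113 115 115]
 [112 117 116  99  68  46  42  52  67  65  48  39  41  63  92 110 117 111]
 [113 122 122 106  71  45  40  57  75  77  51  42  40  62  91 108 112 112]
 [115 118 116  95  68  46  44  56  77  74  57  44  45  64  93 109 113 114]
 [115 114 108  93  72  50  36  48  64  63  49  44  49  75  98 112 
[... 2084 characters left out ...]
 60  94 111 115 114 114]
 [117 111  91  60  38  40  39  40  35  37  39  41  63  92 112 114 114 114]
 [115 111  91  62  37  37  36  44  40  35  39  43  60  91 107 114 115 115]
 [113 112  93  62  40  35  36  37  39  33  35  40  62  93 106 111 113 114]
 [114 109  92  62  41  36  38  37  38  37  40  47  69  93 101 105 107 114]
 [114 109  91  60  43  38  40  33  37  42  39  50  78  95 100  99 105 110]
 [115 111  94  75  69  62  55  47  55  64  65  75  91 104 106 102 102 109]
 [112 112 105 102  99  96  87  79  87  97  97 100 105 110 106 104 103 109]
 [113 112 113 112 111 112 108 105 106 113 113 112 114 111 110 103 104 111]
 [114 114 114 115 113 116 114 114 114 115 113 116 115 112 111 109 110 113]]
```

Call:
play_rows:
  commands:
    - [[0, 0, 0.03, 0], [0, 0, 0.03, 0], [0, 0, 0.03, 0], [0, 0, 0.03, 0], [0, 0, 0.03, 0], [0, -0.04, 0, 0], [0, -0.04, 0, 0], [0, -0.04, 0, 0]]

```text
t: 4.85
tool_pos: [0.4716, -0.3221, 0.2157]
orientation: [1.793, 2.578, -0.0]
contact_force: [0.2, -0.3, 1.3]
gripper_width: 0.006
finger_force: 0.0
```

Call:
play_rows:
  commands:
    - [[-0.02, -0.035, 0, 0], [-0.02, -0.035, 0, 0], [-0.02, -0.035, 0, 0], [0, 0, 0, 0]]
  jaw: -1

```text
t: 5.18
tool_pos: [0.4079, -0.431, 0.2142]
orientation: [-1.803, -2.572, 0.002]
contact_force: [0.0, 0.2, -0.9]
gripper_width: 0.281
finger_force: 0.0
```

Run:
```python
from h import *
a=cv2.imread('pics/side1.png',0);p=viewer.capture('side');t=viewer.capture('top');save(p,'side2.png');save(t,'top2.png')
g=cv2.cvtColor(p['image'],cv2.COLOR_RGB2GRAY)
for n,i in(('old',a),('new',g)):print(n,i[186:224,370].tolist(),i[194,358:384].tolist(),i[214,358:384].tolist())
G=cv2.resize(cv2.cvtColor(t['image'],cv2.COLOR_RGB2GRAY),None,fx=4,fy=4,interpolation=cv2.INTER_CUBIC)
m=np.zeros_like(G);m[960:1120,1400:1640]=G[960:1120,1400:1640]>160
print(rect(t,m,.09))
u=cv2.resize(t['image'][225:285,290:450,::-1],None,fx=5,fy=5,interpolation=cv2.INTER_CUBIC)
v=cv2.resize(p['image'][165:225,300:460,::-1],None,fx=5,fy=5,interpolation=cv2.INTER_CUBIC)
cv2.imwrite('pics/g2.png',np.vstack([u,v]))
for q in(t,p):
    for r in finder.recognise(q,'battery_module'):print(r['confidence'],world(q,r['xyz']).round(4))
```

```text
old [126, 114, 105, 98, 109, 142, 168, 178, 180, 173, 137, 78, 42, 37, 37, 39, 41, 36, 41, 40, 41, 42, 39, 42, 41, 39, 39, 39, 41, 44, 41, 41, 37, 38, 56, 87, 105, 110] [111, 111, 112, 112, 109, 102, 83, 82, 128, 162, 177, 180, 180, 181, 182, 176, 150, 106, 73, 66, 73, 71, 71, 80, 99, 109] [112, 117, 116, 118, 115, 111, 94, 64, 45, 39, 41, 40, 41, 42, 41, 45, 65, 94, 110, 115, 113, 112, 111, 112, 112, 112]
new [126, 113, 105, 100, 106, 143, 168, 177, 180, 173, 136, 77, 40, 40, 42, 41, 39, 39, 39, 42, 35, 37, 39, 39, 42, 39, 36, 39, 40, 42, 40, 40, 39, 39, 54, 86, 106, 110] [110, 110, 109, 110, 109, 101, 81, 85, 123, 163, 175, 178, 180, 178, 181, 175, 151, 105, 70, 68, 70, 72, 74, 79, 96, 106] [114, 117, 118, 117, 116, 109, 92, 63, 39, 41, 42, 43, 40, 39, 37, 41, 66, 92, 108, 112, 113, 112, 113, 109, 112, 111]
(array([ 471.4, -200.1]), array([26.6, 42.8]), 20.6)
0.66 [ 0.4656 -0.1971  0.0917]
0.8 [ 0.4638 -0.1832  0.0562]
0.6 [0.6381 0.2688 0.0351]
```

View pics/g2.png

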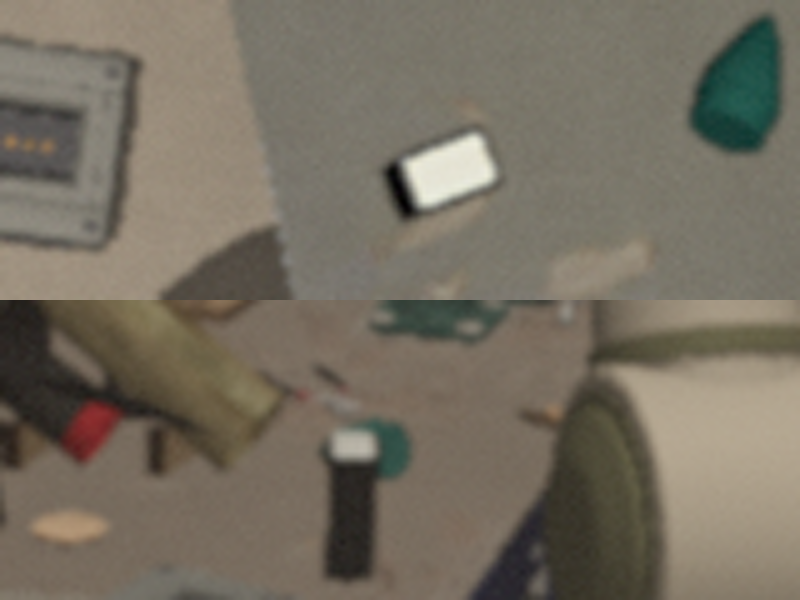

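The module hasn't moved, and the fingers covered the rear of its top face, so they must have closed just above it. The real fingertips seem to be about 3 cm higher than the TCP reading. I'll go back with the jaws open and measure the tips by image difference.

Call:
play_rows:
  commands:
    - [[0.02, 0.035, 0, 0], [0.02, 0.035, 0, 0], [0.02, 0.035, 0, 0], [0, 0.04, 0, 0], [0, 0.04, 0, 0], [0, 0.04, 0, 0], [0, 0, 0, 0], [0, 0, 0, 0]]
  jaw: -1

```text
t: 6.05
tool_pos: [0.4721, -0.1981, 0.2156]
orientation: [1.789, 2.581, -0.0]
contact_force: [0.8, -0.3, -0.3]
gripper_width: 0.998
finger_force: 0.0
```

Call:
play_rows:
  commands:
    - [[0, 0, -0.03, 0], [0, 0, -0.03, 0], [0, 0, -0.03, 0], [0, 0, -0.03, 0], [0, 0, -0.03, 0], [0, 0, 0, 0], [0, 0, 0, 0]]

```text
t: 6.63
tool_pos: [0.4714, -0.201, 0.0647]
orientation: [-1.795, -2.576, -0.0]
contact_force: [0.9, -0.5, 0.6]
gripper_width: 1.0
finger_force: 0.0
```

Run:
```python
from h import *
a=cv2.imread('pics/side2.png').astype(int);p=viewer.capture('side');save(p,'side3.png')
o=arm.get_obs();tp=np.array(o['tool_pos']);R=cv2.Rodrigues(np.array(o['orientation']))[0]
print(tp,o['gripper_width'],proj(p,[tp,tp+.044*R[:,1],tp-.044*R[:,1],tp+[0,0,.03]]).round(1).tolist())
d=np.abs(p['image'][:,:,::-1].astype(int)-a).sum(2)>60
for v in range(176,222): print(v,''.join('#' if x else '.' for x in d[v,340:405]))
```

```text
[ 0.47216481 -0.20143447  0.0660525 ] 1.001997556987658 [[369.9, 201.1], [356.3, 200.8], [383.6, 201.5], [370.3, 192.4]]
176 ...........####................................#############.....
177 ............###................................#####......##.....
178 ............###................................####..............
179 ............#####.............................#####..............
180 ............#####.............................#####..............
181 ............#####............................######..............
182 ............#####............................######..............
183 ............#####............................#####...............
184 ............####..............................####...............
185 ............####.............................#####...............
186 .............###.............................#####...............
187 .............####...........................######..............#
188 .............####...........................######...............
189 .............####...........................#####................
[... 1540 characters left out ...]

212 .................................................................
213 .................................................................
214 .................................................................
215 .................................................................
216 .................................................................
217 .................................................................
218 .................................................................
219 .................................................................
220 .................................................................
221 .................................................................
```

The tips are about 25 mm above the reported TCP. I'll descend another 30 mm and grip.

Call:
play_rows:
  commands:
    - [[0, 0, -0.01, 0], [0, 0, -0.01, 0], [0, 0, -0.01, 0], [0, 0, 0, 0], [0, 0, 0, 0]]

```text
t: 7.1
tool_pos: [0.4714, -0.2007, 0.0345]
orientation: [-1.795, -2.577, -0.0]
contact_force: [-0.8, 0.6, 0.1]
gripper_width: 0.999
finger_force: 0.0
```

Call:
play_rows:
  commands:
    - [[0, 0, 0, 0], [0, 0, 0, 0], [0, 0, 0, 0], [0, 0, 0, 0], [0, 0, 0, 0], [0, 0, 0, 0], [0, 0, 0, 0], [0, 0, 0, 0]]
  jaw: 1

```text
t: 7.77
tool_pos: [0.4716, -0.2008, 0.0349]
orientation: [1.795, 2.578, -0.0]
contact_force: [-0.2, 0.4, 0.0]
gripper_width: 0.418
finger_force: 0.0
```

Call:
play_rows:
  commands:
    - [[0, 0, 0, 0], [0, 0, 0, 0], [0, 0, 0, 0], [0, 0, 0, 0]]

```text
t: 8.1
tool_pos: [0.4716, -0.2008, 0.0349]
orientation: [1.795, 2.578, -0.0]
contact_force: [-0.6, 0.6, -0.1]
gripper_width: 0.359
finger_force: 30.0
```

Gripped: the width is 31.6 mm and the reading is 0.0349 with the underside at 0. Lift and carry to the slot.

Call:
play_rows:
  commands:
    - [[0, 0, 0.015, 0], [0, 0, 0.02, 0], [0, 0, 0.025, 0], [0, 0, 0.025, 0], [0, 0, 0.015, 0], [0, 0, 0, 0]]

```text
t: 8.6
tool_pos: [0.4727, -0.2016, 0.1377]
orientation: [1.792, 2.574, -0.0]
contact_force: [0.0, 0.1, -1.5]
gripper_width: 0.361
finger_force: 30.0
```

Call:
play_rows:
  commands:
    - [[0.0026, 0.027, 0, -3.65], [0.0026, 0.027, 0, -3.65], [0.0026, 0.027, 0, -3.65], [0.0026, 0.027, 0, -3.65], [0.0026, 0.027, 0, -3.65], [0.0026, 0.027, 0, -3.65], [0.0026, 0.027, 0, -3.65], [0.0022, 0.0273, 0, -3.65]]

```text
t: 9.27
tool_pos: [0.4913, 0.0169, 0.1335]
orientation: [-2.389, -2.037, 0.002]
contact_force: [0.8, 0.2, -1.2]
gripper_width: 0.36
finger_force: 30.0
```

Call:
play_rows:
  commands:
    - [[0, 0, 0, 0], [0, 0, 0, 0], [0, 0, 0, 0]]

```text
t: 9.52
tool_pos: [0.4916, 0.0151, 0.134]
orientation: [-2.386, -2.043, 0.002]
contact_force: [0.2, -0.2, -1.8]
gripper_width: 0.362
finger_force: 30.0
```

Run:
```python
from h import *
p=viewer.capture('side');save(p,'side4.png');o=arm.get_obs();tp=np.array(o['tool_pos']);print(tp,o['contact_force'],o['gripper_width'])
def fr(c,yaw,sx,sy,z):
    a=np.radians(yaw);Q=np.array([[np.cos(a),-np.sin(a)],[np.sin(a),np.cos(a)]])
    return np.c_[np.array([[-1,-1],[1,-1],[1,1],[-1,1]])*[sx/2,sy/2]@Q.T+c,np.full(4,z)]
f=7;of=np.array([290,170]);im=cv2.resize(p['image'][170:255,290:390,::-1],None,fx=f,fy=f,interpolation=cv2.INTER_CUBIC)
d=lambda X,c:cv2.polylines(im,[((proj(p,X)-of+.5)*f).astype(int)],1,c,1)
for z in(0,.062):d(fr([.492,.016],-8.8,.1,.096,z),(0,255,0))
d(fr([.492,.016],-8.8,.044,.06,.062),(0,255,255))
b=tp[2]-.0349
for z in(b,b+.09):d(fr(tp[:2],-8.8,.032,.048,z),(0,0,255))
cv2.imwrite('pics/h1.png',im)
```

```text
[0.49171502 0.01474154 0.13424406] [ 0.09847483  0.16129322 -0.36958367] 0.35921539467489894
```

View pics/h1.png

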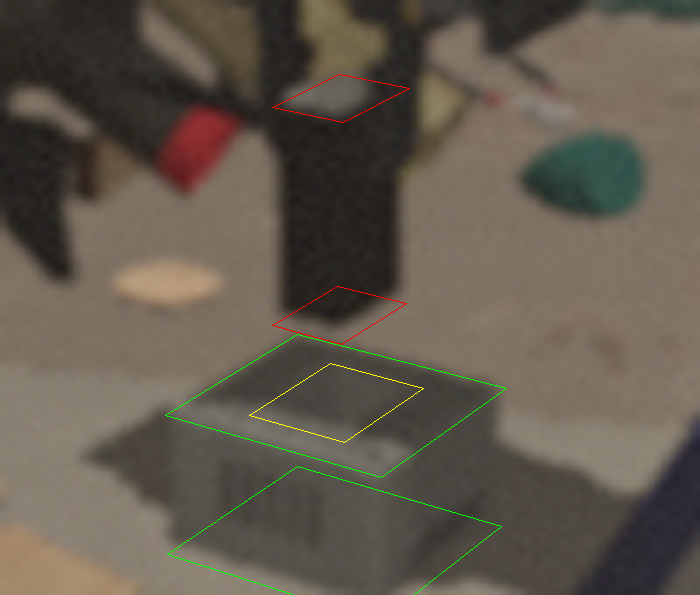

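The overlay offsets match for module and dock, so the alignment is good. Descend in stages and watch the force.

Call:
play_rows:
  commands:
    - [[0, 0.0005, -0.015, 0], [0, 0, -0.015, 0], [0, 0, -0.005, 0], [0, 0, -0.003, 0], [0, 0, -0.003, 0], [0, 0, 0, 0]]

```text
t: 10.07
tool_pos: [0.492, 0.0156, 0.0939]
orientation: [-2.388, -2.042, -0.0]
contact_force: [0.3, -0.7, -2.4]
gripper_width: 0.358
finger_force: 30.0
```

Call:
play_rows:
  commands:
    - [[0, 0, -0.002, 0], [0, 0, -0.002, 0], [0, 0, -0.002, 0], [0, 0, 0, 0]]

```text
t: 10.4
tool_pos: [0.4919, 0.016, 0.0877]
orientation: [-2.387, -2.042, 0.0]
contact_force: [-0.5, -0.3, -2.6]
gripper_width: 0.358
finger_force: 30.0
```

Call:
play_rows:
  commands:
    - [[0, 0, -0.004, 0], [0, 0, -0.004, 0], [0, 0, -0.004, 0], [0, 0, -0.004, 0], [0, 0, -0.002, 0], [0, 0, 0, 0]]

```text
t: 10.9
tool_pos: [0.4917, 0.016, 0.0693]
orientation: [-2.387, -2.042, 0.001]
contact_force: [0.4, 0.6, -2.3]
gripper_width: 0.359
finger_force: 30.0
```

Call:
play_rows:
  commands:
    - [[0, 0, -0.002, 0], [0, 0, -0.002, 0], [0, 0, -0.001, 0], [0, 0, 0, 0]]

```text
t: 11.23
tool_pos: [0.4919, 0.016, 0.0647]
orientation: [-2.387, -2.042, 0.0]
contact_force: [0.1, 0.8, -1.8]
gripper_width: 0.356
finger_force: 30.0
```

Call:
play_rows:
  commands:
    - [[0, 0, -0.001, 0], [0, 0, -0.001, 0], [0, 0, 0, 0]]

```text
t: 11.48
tool_pos: [0.4919, 0.016, 0.0628]
orientation: [-2.387, -2.042, 0.0]
contact_force: [-0.6, -0.1, -1.0]
gripper_width: 0.361
finger_force: 30.0
```

Call:
play_rows:
  commands:
    - [[0, 0, -0.001, 0], [0, 0, -0.001, 0], [0, 0, -0.001, 0], [0, 0, 0, 0]]

```text
t: 11.82
tool_pos: [0.4919, 0.016, 0.0597]
orientation: [-2.387, -2.042, 0.0]
contact_force: [0.7, -0.1, -1.1]
gripper_width: 0.362
finger_force: 30.0
```

Call:
play_rows:
  commands:
    - [[0, 0, -0.001, 0], [0, 0, -0.001, 0], [0, 0, 0, 0]]

```text
t: 12.07
tool_pos: [0.4921, 0.016, 0.0583]
orientation: [2.387, 2.042, 0.0]
contact_force: [-2.6, 0.0, 5.6]
gripper_width: 0.358
finger_force: 30.0
```

Call:
play_rows:
  commands:
    - [[0, 0, -0.001, 0], [0, 0, 0, 0]]

```text
t: 12.23
tool_pos: [0.4921, 0.016, 0.0574]
orientation: [2.387, 2.042, 0.0]
contact_force: [-1.8, 0.5, 6.8]
gripper_width: 0.359
finger_force: 30.0
```

Contact at the locked height (reading about 0.059), so the carriage starts locked and needs two clicks. First click while gripped.

Call:
play_rows:
  commands:
    - [[0, 0, -0.001, 0], [0, 0, -0.001, 0], [0, 0, -0.001, 0], [0, 0, -0.001, 0], [0, 0, 0, 0]]

```text
t: 12.65
tool_pos: [0.4921, 0.016, 0.0536]
orientation: [2.387, 2.042, 0.0]
contact_force: [-3.4, 1.7, 8.9]
gripper_width: 0.361
finger_force: 30.0
```

Call:
play_rows:
  commands:
    - [[0, 0, -0.001, 0], [0, 0, -0.001, 0], [0, 0, 0, 0]]

```text
t: 12.9
tool_pos: [0.4921, 0.016, 0.0516]
orientation: [2.387, 2.042, 0.0]
contact_force: [-2.6, 0.3, 8.6]
gripper_width: 0.359
finger_force: 30.0
```

Call:
play_rows:
  commands:
    - [[0, 0, -0.0005, 0], [0, 0, 0, 0]]

```text
t: 13.07
tool_pos: [0.4921, 0.016, 0.0512]
orientation: [2.387, 2.042, 0.0]
contact_force: [-4.0, -0.4, 9.1]
gripper_width: 0.36
finger_force: 30.0
```

Call:
play_rows:
  commands:
    - [[0, 0, -0.0005, 0], [0, 0, 0, 0]]

```text
t: 13.23
tool_pos: [0.4922, 0.016, 0.0508]
orientation: [2.387, 2.042, 0.0]
contact_force: [-4.8, 0.6, 10.7]
gripper_width: 0.361
finger_force: 30.0
```

Call:
play_rows:
  commands:
    - [[0, 0, -0.0005, 0], [0, 0, 0, 0]]

```text
t: 13.4
tool_pos: [0.4922, 0.0159, 0.0506]
orientation: [2.387, 2.042, 0.0]
contact_force: [-4.2, 0.4, 14.3]
gripper_width: 0.361
finger_force: 30.0
```

Call:
play_rows:
  commands:
    - [[0, 0, 0.002, 0], [0, 0, 0.002, 0], [0, 0, 0.002, 0], [0, 0, 0.002, 0], [0, 0, 0.002, 0], [0, 0, 0, 0]]

```text
t: 13.9
tool_pos: [0.4921, 0.016, 0.0603]
orientation: [2.387, 2.042, 0.0]
contact_force: [-2.2, 0.4, 5.9]
gripper_width: 0.36
finger_force: 30.0
```

Stop reached at 14 N. On the way back the carriage follows above the locked height, so it is now up. Second click.

Call:
play_rows:
  commands:
    - [[0, 0, -0.002, 0], [0, 0, -0.002, 0], [0, 0, -0.002, 0], [0, 0, -0.002, 0], [0, 0, -0.001, 0], [0, 0, -0.0005, 0], [0, 0, 0, 0]]

```text
t: 14.48
tool_pos: [0.4922, 0.0159, 0.0509]
orientation: [2.387, 2.042, 0.0]
contact_force: [-4.9, 0.1, 11.3]
gripper_width: 0.356
finger_force: 30.0
```

Call:
play_rows:
  commands:
    - [[0, 0, -0.0005, 0], [0, 0, 0, 0]]

```text
t: 14.65
tool_pos: [0.4922, 0.0159, 0.0506]
orientation: [2.387, 2.042, 0.0]
contact_force: [-6.1, 1.0, 14.6]
gripper_width: 0.359
finger_force: 30.0
```

Call:
play_rows:
  commands:
    - [[0, 0, 0.002, 0], [0, 0, 0.002, 0], [0, 0, 0.002, 0], [0, 0, 0.001, 0], [0, 0, 0.001, 0], [0, 0, 0.0005, 0], [0, 0, 0, 0]]

```text
t: 15.23
tool_pos: [0.4921, 0.016, 0.0587]
orientation: [2.387, 2.042, 0.0]
contact_force: [-2.2, 1.0, 6.3]
gripper_width: 0.36
finger_force: 30.0
```

Call:
play_rows:
  commands:
    - [[0, 0, 0.001, 0], [0, 0, 0.0005, 0], [0, 0, 0, 0]]

```text
t: 15.48
tool_pos: [0.4921, 0.016, 0.0601]
orientation: [2.387, 2.042, 0.0]
contact_force: [-2.4, 0.0, 6.7]
gripper_width: 0.362
finger_force: 30.0
```

Call:
play_rows:
  commands:
    - [[0, 0, 0.002, 0], [0, 0, 0.002, 0], [0, 0, 0, 0]]

```text
t: 15.73
tool_pos: [0.4921, 0.016, 0.0639]
orientation: [2.387, 2.042, 0.0]
contact_force: [-1.5, 0.6, 4.0]
gripper_width: 0.363
finger_force: 30.0
```

Call:
play_rows:
  commands:
    - [[0, 0, 0.001, 0], [0, 0, 0.001, 0], [0, 0, 0, 0]]

```text
t: 15.98
tool_pos: [0.4919, 0.016, 0.0653]
orientation: [-2.387, -2.042, 0.0]
contact_force: [0.1, -0.8, -1.8]
gripper_width: 0.361
finger_force: 30.0
```

Carriage fully up at about 0.0645. Now a full push from there, then release.

Call:
play_rows:
  commands:
    - [[0, 0, -0.002, 0], [0, 0, -0.002, 0], [0, 0, -0.002, 0], [0, 0, -0.002, 0], [0, 0, -0.002, 0], [0, 0, -0.002, 0], [0, 0, -0.0015, 0], [0, 0, 0, 0]]

```text
t: 16.65
tool_pos: [0.4921, 0.016, 0.0521]
orientation: [2.387, 2.042, 0.0]
contact_force: [-3.1, 0.2, 9.4]
gripper_width: 0.362
finger_force: 30.0
```

Call:
play_rows:
  commands:
    - [[0, 0, -0.0005, 0], [0, 0, -0.0005, 0], [0, 0, 0, 0]]

```text
t: 16.9
tool_pos: [0.4921, 0.016, 0.0513]
orientation: [2.387, 2.042, 0.0]
contact_force: [-3.3, 0.6, 8.5]
gripper_width: 0.358
finger_force: 30.0
```

Call:
play_rows:
  commands:
    - [[0, 0, 0.002, 0], [0, 0, 0.002, 0], [0, 0, 0.002, 0], [0, 0, 0.002, 0], [0, 0, 0.001, 0], [0, 0, 0, 0]]

```text
t: 17.4
tool_pos: [0.4919, 0.016, 0.0598]
orientation: [-2.387, -2.042, 0.0]
contact_force: [-0.6, -1.4, -1.7]
gripper_width: 0.364
finger_force: 30.0
```

It is locked: no upward force at 0.0598. Let go and lift clear.

Call:
play_rows:
  commands:
    - [[0, 0, -0.0005, 0], [0, 0, 0, 0], [0, 0, 0, 0], [0, 0, 0, 0], [0, 0, 0, 0], [0, 0, 0, 0], [0, 0, 0, 0], [0, 0, 0, 0]]
  jaw: -1

```text
t: 18.07
tool_pos: [0.492, 0.016, 0.0594]
orientation: [2.387, 2.042, 0.0]
contact_force: [-0.4, 0.4, 1.6]
gripper_width: 0.939
finger_force: 0.0
```

Call:
play_rows:
  commands:
    - [[0, 0, 0, 0], [0, 0, 0.02, 0], [0, 0, 0.03, 0], [0, 0, 0.03, 0], [0, 0, 0.03, 0], [0, 0, 0.03, 0], [0, 0, 0, 0]]

```text
t: 18.65
tool_pos: [0.4941, 0.0157, 0.2049]
orientation: [2.381, 2.038, 0.009]
contact_force: [-0.2, 0.1, 0.5]
gripper_width: 0.999
finger_force: 0.0
```

Call:
play_rows:
  commands:
    - [[0, -0.04, 0, 0], [0, -0.04, 0, 0], [0, -0.04, 0, 0], [0, -0.04, 0, 0], [-0.02, -0.035, 0, 0], [-0.02, -0.035, 0, 0], [0, 0, 0, 0], [0, 0, 0, 0]]

```text
t: 19.32
tool_pos: [0.4511, -0.2153, 0.1988]
orientation: [-2.39, -2.037, 0.0]
contact_force: [0.4, 0.1, 0.0]
gripper_width: 1.003
finger_force: 0.0
```

Run:
```python
from h import *
t=viewer.capture('top');p=viewer.capture('side')
G=cv2.resize(cv2.cvtColor(t['image'],cv2.COLOR_RGB2GRAY),None,fx=4,fy=4,interpolation=cv2.INTER_CUBIC)
m=np.zeros_like(G);m[225*4:275*4,275*4:315*4]=G[225*4:275*4,275*4:315*4]>170
print(rect(t,m,.114))
of=np.array([290,170]);f=7;im=cv2.resize(p['image'][170:255,290:390,::-1],None,fx=f,fy=f,interpolation=cv2.INTER_CUBIC)
for z,c in((.114,(0,0,255)),(.12,(0,255,0))):
    X=[[.492,.016,z],[.4935,.027,z],[.492,.016,z]]
    cv2.polylines(im,[((proj(p,X)-of+.5)*f).astype(int)],0,c,1)
cv2.imwrite('pics/f.png',im)
# height calibrated against dock mouth rows: white-top centroid row vs predicted at both heights
g=cv2.cvtColor(p['image'],cv2.COLOR_RGB2GRAY);s=g[175:240,310:365]>160;v,u=np.nonzero(s);print('white centroid',u.mean()+310,v.mean()+175,len(u))
print(proj(p,[[.492,.016,.114],[.492,.016,.12]]).round(2).tolist())
```

```text
(array([492. ,  17.1]), array([41.8, 26.1]), 81.2)
white centroid 337.69565217391306 208.65217391304347 46
[[337.82, 209.67], [337.83, 207.64]]
```

View pics/f.png

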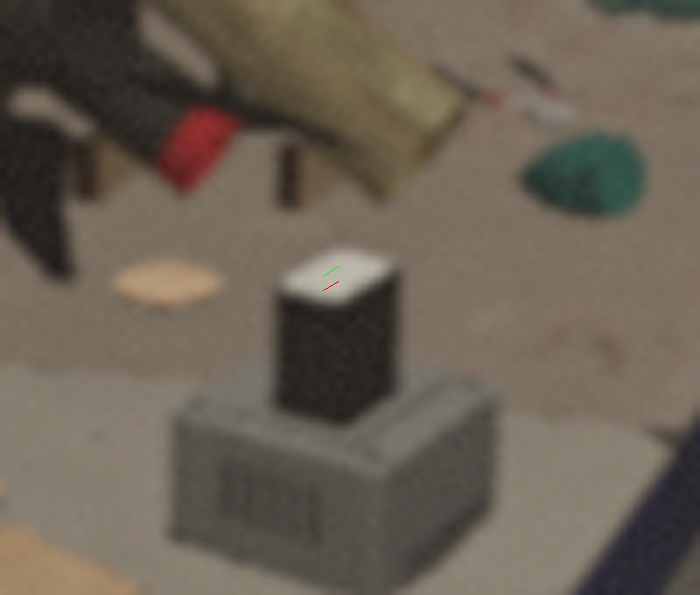

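The module stands upright and centred in the slot. Its white top is at row 208.7; allowing for the 1–2 px upward bias of the side camera, that fits the locked height (209.7 predicted) and not the up height (207.6). The force reading agreed, so I'm handing in.

```bash
python3 -c "
from workcell import arm
print(arm.close_job())"
```

```text
the job is handed in; nothing more can be done
None
```

I handed in the job with the battery module upright in the dock slot and locked down, as judged by force feel and a final side picture. The latch started locked and needed more than one click; the hardest push read about 15 N, and my first grasp closed above the module without touching it.

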